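# Close the printer's paper tray with its dust cover

### The job

Close the printer's empty paper tray against powder dust: first press the sprung lift plate with the green pad down until the green catch holds it by itself and take the hand off it, then take the loose dust cover, tuck its plain edge (the one farther from its grip ridge) under the flap on the printer's front without lifting the flap, slide it fully home and lay it flat and square on the tray rim. Finish while still holding the cover pressed down on the rim with a firm but gentle push of about 10 N, so that I can close the side clips; leave the small jar, tin, marker and mouse where they are.

Things in the scene. Friction and masses are not known exactly. Their poses are not given: they have to be found in the camera images.
- printer: Compact laser printer, dark body, white top, 340 mm wide, 224 deep, 184 high, fixed on the desk; place and yaw vary. Origin at desk height below the middle of its front face; x points from the front face into the printer, y along the front, z up.
- tray: Open black paper tray in front of the printer, fixed; origin and axes of the printer: x -200 to 0 mm, y -118 to 118, rim top at z 50, floor top at 6, side ledges 15 wide, end wall 8 thick with a 50 wide notch in the middle. Two stop blocks on the ledges under the flap end the cover's slide when its edge is at x -18. Carries the lift plate and catch. Side clips are for show.
- home (a point): Point in the printer where the middle of the cover's tucked edge (cover_edge) belongs: on rim height (50 mm above the desk), 18 mm in front of the front face, under the flap, in the middle of the tray's width.
- lift_plate (a joint): Angle of the metal lift plate (135 mm long, 170 wide) in the tray, hinged 50 mm before the printer's face, 24 above the desk. 0: sprung up, outer end 19 above the rim; grows as pressed; 0.32 level; 0.37 stop. Takes 3 to 8 N at the pad, up to 14 N where the catch yields. Pressed past 0.33 and let go it stays at about 0.305 under the green spring catch in the end wall's notch; else it springs up.
- press_pad (a point): Top of the lift plate in the middle of its green pad (36 mm by 70 mm), 100 mm from the plate's hinge. From about 58 mm above the desk (plate up) it goes down to 26 mm (level) on an arc about the hinge, moving 5 mm away from the printer. 42 mm clear to the end wall.
- flap (a joint): Angle of the light dark-grey flap (50 g, 236 mm wide, 2.5 thick) hinged on the printer's face 60 mm above the desk. 0: lies level over the tray's inner end, reaching 45 mm out from the face (53 with its upturned lip), underside 59 above the desk, 9 above the rim; positive when lifted. The smallest push from below or on its lip lifts it.
- flap_edge (a point): Middle of the flap's underside at its outer end, 45 mm in front of the printer's face, 59 mm above the desk; beyond it the lip turns up by 5 mm over 8 mm.
- cover: Loose dust cover, a stiff blue-grey plate 180 mm long (its x), 230 wide (its y), 4 thick, 160 g, lying flat on the desk, ridge up. Origin at the centre of its underside; x points to the plain edge that goes under the flap, z up. Closed, its x, y, z axes agree with the printer's and its outer end is 2 mm short of the tray's end.
- cover_edge (a point): Middle of the cover's plain edge, on its underside, 90 mm from the cover's origin along its x.
- cover_grip (a point): Middle of the cover's grip ridge: 12 mm thick (cover x), 80 long (cover y), 22 high above the plate (from 4 to 26 mm above the cover's underside); this point is 15 mm above the underside and 120 mm back from the plain edge. Take it from above, fingers closing along the cover's x.
- jar: Clear powder jar with white lid, 64 mm across, 100 high; bystander. Origin at its base.
- tin: Small aluminium sample tin, 59 mm across, 44 high; bystander. Origin at its base.
- marker: Black marker pen, 130 mm long, 17 thick, lying; bystander.
- mouse: Black computer mouse, 105 by 60 mm, 32 high; bystander.

How it is judged:
On the way, in this order (a step that is already met when the one before it is completed fails the run):
1. the lift plate is held down by its catch, with the hand off it (value of joint lift_plate above 0.28 rad and contact force between each of the arm, the fingers, cover and tray below 0.3 N), for 0.3 s.
2. the cover's plain edge is under the flap and the flap is down (x of cover_edge in the frame of printer above -0.04 m and y of cover_edge in the frame of printer between -0.03 and 0.03 m and z of cover_edge in the frame of printer between 0.045 and 0.056 m and value of joint flap below 0.06 rad), for 0.1 s.
At the end, for the whole second after the job is handed in: Cover edge under the flap at home (6 mm short to 4 past, 7 mm sideways, 3 mm height), turned under 0.07 rad, tilted under 0.03, at rest; flap below 0.05 rad; lift plate held above 0.28 rad by its catch; fingers still hold the cover and press it on the tray with over 4 N (x of cover_edge in the frame of home between -0.006 and 0.004 m and y of cover_edge in the frame of home between -0.007 and 0.007 m and z of cover_edge in the frame of home between -0.003 and 0.003 m and angle between the x axis of cover and the x axis of printer, either way round below 0.07 rad and angle between cover's own z axis and vertical below 0.03 rad and value of joint flap below 0.05 rad and value of joint lift_plate above 0.28 rad and contact force between cover and tray above 4 N and contact force between the fingers and cover above 3 N and linear speed of cover below 0.02 m/s); the arm keeps its last pose, push and grip.
It fails at once if the flap is lifted (more than 0.12 rad, about 5 mm at its edge) (value of joint flap above 0.12 rad).
It fails at once if the cover is rammed on the tray (more than 60 N) (contact force between cover and tray above 60 N).
It fails at once if a bystander is moved by more than 30 mm (distance of any of jar, tin, marker, mouse from where it was at the start of the episode above 0.03 m).
It also fails if it takes over 61 s, if anything falls off the work surface, if the arm or the gripper's body presses on something with over 40 N, if the wrist force passes 120 N, or if a joint passes its speed limit or range.

### The arm

A 6-joint arm with a two-finger parallel gripper is mounted at the origin on the work surface. World frame = base frame: x ahead of the robot, y to its left, z up, the work surface at z = 0. Lengths are in m, angles in rad, forces in N, time in s.
With the tool pointing down it reaches from about 0.35 to 0.775 m from the base axis. Payload 7.3 kg.
Tool frame: the origin (TCP) lies midway between the tips of the shut fingers; the grasp point (between the pads) lies grasp_offset behind it (grasp_offset is the distance from the TCP to the grasp point, in m); z points along the fingers, y is the line along which they close (so a half turn about z gives the same grasp; the last joint's range is limited). The gripper opens to 92 mm and grips with 3 to 60 N. Pads are 19 mm wide; open, the fingers measure 130 mm over their backs; the gripper's body (75 mm by 190 mm) begins 47 mm behind the grasp point.
Start: joints at [1.054, 0.342, 1.524, -0, 1.275, -0.146], TCP at [0.19, 0.489, 0.227] pointing down, gripper open.
Joint ranges: [-2.53, 2.53], [-0.77, 2.02], [0.04, 2.7], [-1, 4.14], [0.28, 2.66], [-3.11, 3.11]. Speed limits (rad/s): [2.57, 2.57, 3.14, 3.14, 3.14, 3.14].

### API

Orientations are given as [roll, pitch, yaw] about the fixed x, y, z axes, in that order (R = Rz(yaw) Ry(pitch) Rx(roll)).
In Python, from cell import * gives the robot as it stands.
- The arm moves only by the tool step_arm, never from a script. Its argument "plan" is a list of rows, each a list of 5 numbers: the closure, from -1 (fully open) to 1 (shut), then the shift along the tool's x, y, z in m, then the turn about the tool's z in rad. In form: [[hand, x, y, z, twist], ...]. A call has 1 to 20 rows; each row is the pose to reach, as a shift and turn from the pose commanded when the call began, along the tool's axes at that moment; what a row does not reach only later rows make up. A row lasts 1/8 s, in which the tool goes at most 62.5 mm and 10.7 degrees, less where a joint would pass 70% of its speed; a pose out of reach is approached as far as the arm can. A call with a gripper value outside its range is refused whole. The fingers move at their own pace and stop on an object; "grip_force" is the grip in N (left out, the last holds). Time passes only in rows, so rows that repeat a pose let the fingers close. It gives the time, the measured TCP pose, the force, the opening and the grip force at its end, in the units of the state.
- observe(): the state, without advancing time (a new reading comes with each control period).
- read_camera(name): name is "scene" or "top" or "wrist"; returns a dict with "img" (400x640x3 uint8, red, green, blue), "range_z" (400x640 float32, m along the optical axis (not along the pixel's ray), 0 where there is no reading), "fx", "fy", "cx", "cy" (pixels), "k1" (the pictures are not rectified: a ray, as slopes to the right and down, at radius r is drawn at 1 + k1 r^2 times it, then the intrinsics apply), "R" (3x3) and "t" (3): a world point X has camera coordinates R X + t; the wrist camera has in their place "T_tool_cam" (4x4, takes a point from camera to tool coordinates, whose origin is the TCP and whose axes are the flange's). Camera axes: x right, y down, z forward; pixel columns grow to the right and rows downward; lengths in m; the calibration is good to about 2 mm. A picture is of the moment at which its call begins: read the wrist's pose just before it.
- hand_in(): hands the job in; it is judged then, once.
The state is a dict: "time": time; "qpos": joint angles; "qvel": joint speeds; "joint_efforts": joint torques, N m; "tool_pos": TCP position; "tool_rot": TCP orientation; "contact_force": force on the tool from outside, world axes, zero at the start; "torque": the same for the moment, N m; "opening": finger opening in m; "grip_force": force on a finger pad.
Only numpy, scipy, OpenCV 4.12 (cv2) and the standard library are available. Lean on these libraries where they do the work, as an engineer would, in place of code of your own. Each camera call takes 0.05 s, during which the arm holds its last target. There are 200 camera calls.

## Working session

There is one attempt and no reset: what is moved stays moved. The work goes in short steps, Python scripts to look and compute and a tool call to move; the robot and the scene stay as the last step left them, time stands still between calls to the robot, and variables do not carry over. Pictures are saved under pics/ and viewed, at most 10 in all, crops included, and the job is handed in when it is done.

Besides the shell and the picture viewer there is one more tool, called after "Request:" as name(argument=value, ...) on one line, values as JSON. step_arm: Moves the arm, as the interface text tells. Its arguments: {"type":"object","properties":{"plan":{"type":"array","items":{"type":"array","items":{"type":"number"}}},"grip_force":{"type":"number"}},"required":["plan"]}

```bash
mkdir -p pics
cat > h.py <<'E'
from cell import *
import numpy as np, cv2
from scipy.spatial.transform import Rotation as Ro
def T_tool(s):
    T=np.eye(4); r=np.array(s["tool_rot"]); T[:3,:3]=Ro.from_euler('xyz',r).as_matrix() if r.size==3 else r; T[:3,3]=s["tool_pos"]; return T
def cam(name):
    s=observe(); c=read_camera(name)
    if "R" in c:
        E=np.eye(4);E[:3,:3]=c["R"];E[:3,3]=c["t"];c["W"]=np.linalg.inv(E)
    else: c["W"]=T_tool(s)@np.array(c["T_tool_cam"])
    return c
def rays(c,uv):
    uv=np.atleast_2d(np.array(uv,float)); d=(uv-[c["cx"],c["cy"]])/[c["fx"],c["fy"]]
    u=d.copy()
    for _ in range(20): u=d/(1+c["k1"]*(u**2).sum(1,keepdims=True))
    return np.c_[u,np.ones(len(u))]@c["W"][:3,:3].T
def plane(c,uv,z):
    r=rays(c,uv);o=c["W"][:3,3]; return o+r*((z-o[2])/r[:,2])[:,None]
def depthpts(c,uv):
    uv=np.atleast_2d(np.array(uv,int)); return c["W"][:3,3]+rays(c,uv)*c["range_z"][uv[:,1],uv[:,0]][:,None]
def save(c,n): cv2.imwrite(f"pics/{n}.png",c["img"][:,:,::-1])
E
python3 - <<'E'
from h import *
s=observe();print(s)
for n in("scene","top"):
    c=cam(n);save(c,n);print(n,c["W"].round(3),c["fx"],c["k1"])
E
```

```text
{'time': 0.0, 'qpos': array([ 1.05401480e+00,  3.42764681e-01,  1.52501398e+00, -1.05282030e-06,
        1.27539055e+00, -1.46003660e-01]), 'qvel': array([-0.00014075,  0.00035029,  0.00183986, -0.00166656, -0.00035857,
        0.00201954]), 'joint_efforts': array([-3.35123359e-04, -4.31235337e+01, -2.44226933e+01,  7.17120920e-02,
        5.55522332e-02, -2.20040265e-04]), 'tool_pos': array([0.19000862, 0.48897669, 0.22602424]), 'tool_rot': array([-3.14003272e+00, -2.28371234e-04,  2.77081492e+00]), 'contact_force': array([-0.34902321, -0.57004952, -0.44368215]), 'torque': array([ 0.01651092,  0.03445247, -0.03546646]), 'grip_force': 0.0, 'opening': 0.09195874954404362}
scene [[-0.591  0.677 -0.44   1.109]
 [ 0.807  0.503 -0.311  0.236]
 [ 0.011 -0.538 -0.843  1.007]
 [ 0.     0.     0.     1.   ]] 433.03002451063827 0.02176084950258164
top [[-0.003 -0.998  0.055  0.549]
 [-1.     0.003 -0.013 -0.093]
 [ 0.012 -0.055 -0.998  1.28 ]
 [ 0.     0.     0.     1.   ]] 496.2447176291552 -0.14225606183725326
```

View pics/top.png

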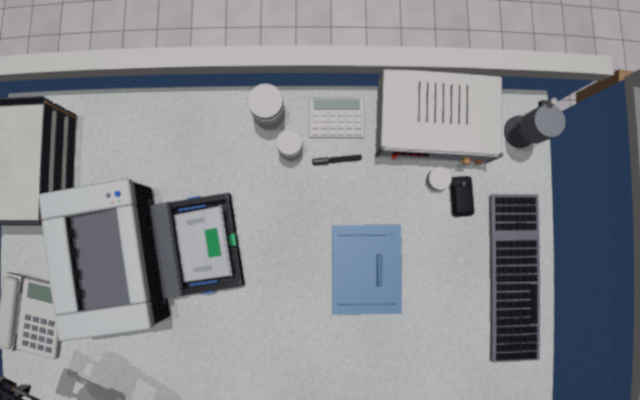

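View pics/scene.png

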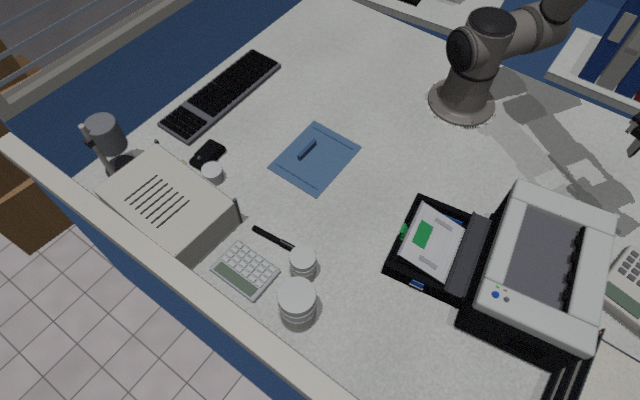

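The top view shows the printer at left, with the tray opening to the right: outer corners near (230,195) and (243,286), green pad near (212,243). The cover is at (367,269). Its ridge at (379,270) is on the right, so the plain edge already faces the printer.

Run:
```python
from h import *
c=cam("top");im=c["img"];hsv=cv2.cvtColor(im,cv2.COLOR_RGB2HSV)
def big(m,n=1):
    cs=cv2.findContours(m.astype(np.uint8),cv2.RETR_EXTERNAL,cv2.CHAIN_APPROX_NONE)[0]
    return sorted(cs,key=cv2.contourArea)[::-1][:n]
g=(hsv[...,0]>50)&(hsv[...,0]<85)&(hsv[...,1]>120)
for k in big(g,2):
    r=cv2.minAreaRect(k);print("green",r,plane(c,[r[0]],0.056).round(4))
b=(hsv[...,0]>95)&(hsv[...,0]<120)&(hsv[...,1]>80);b[:200]=0;b[330:]=0;b[:,:310]=0;b[:,430:]=0
k=big(b)[0];bx=cv2.boxPoints(cv2.minAreaRect(k));P=plane(c,bx,0.004)
print("cover",bx,P.round(4),np.linalg.norm(np.diff(P,axis=0),axis=1),P.mean(0))
d=(im.max(2)<60);d[:185]=0;d[300:]=0;d[:,:165]=0;d[:,255:]=0
k=big(d)[0];print(cv2.minAreaRect(k))
ap=cv2.approxPolyDP(cv2.convexHull(k),4,True)[:,0];print(np.c_[ap,plane(c,ap,0.05).round(4)])
# blue side clips? rim edges by depth
w=[(u,v) for v in range(185,300) for u in range(160,255)]
D=depthpts(c,w);m=(abs(D[:,2]-0.05)<0.006);M=np.zeros(im.shape[:2],bool)
for (u,v),q in zip(w,m): M[v,u]=q
print(m.sum());k=big(M)[0];r=cv2.minAreaRect(k);bx=cv2.boxPoints(r);print("rim",bx,plane(c,bx,0.05).round(4))
```

```text
green ((212.3323516845703, 242.41038513183594), (26.610008239746094, 10.872089385986328), 81.25383758544922) [[0.5364 0.1439 0.056 ]]
green ((231.94595336914062, 239.67568969726562), (11.507928848266602, 7.233555316925049), 80.53767395019531) [[0.5431 0.0951 0.056 ]]
cover [[334. 253.]
 [400. 253.]
 [400. 312.]
 [334. 312.]] [[ 0.5081 -0.1592  0.004 ]
 [ 0.507  -0.3299  0.004 ]
 [ 0.3548 -0.329   0.004 ]
 [ 0.3568 -0.1586  0.004 ]] [0.17068341 0.15215209 0.17044057] [ 0.43166556 -0.24416237  0.004     ]
((205.92483520507812, 244.01153564453125), (92.14666748046875, 62.64756774902344), 81.25383758544922)
[[2.280e+02 1.940e+02 6.567e-01 1.065e-01 5.000e-02]
 [2.430e+02 2.840e+02 4.335e-01 6.850e-02 5.000e-02]
 [1.830e+02 2.940e+02 4.079e-01 2.187e-01 5.000e-02]
 [1.690e+02 2.040e+02 6.322e-01 2.556e-01 5.000e-02]]
1932
rim [[188.1817  211.69247]
 [207.20502 208.45447]
 [218.79147 276.52487]
 [199.76816 279.76288]] [[0.6128 0.2065 0.05  ]
 [0.6208 0.1585 0.05  ]
 [0.4518 0.1287 0.05  ]
 [0.4436 0.1764 0.05  ]]
```

```bash
cat >> h.py <<'E'
def shift(p,yaw=None):
    s=observe();T=T_tool(s);d=T[:3,:3].T@(np.array(p)-T[:3,3])
    y=Ro.from_matrix(T[:3,:3]).as_euler('xyz')[2]
    tw=None if yaw is None else -((yaw-y+np.pi)%(2*np.pi)-np.pi)
    print("shift",d.round(4),"twist",tw,"now",T[:3,3].round(4),y)
E
python3 - <<'E'
from h import *
c=cam("wrist");print(np.array(c["T_tool_cam"]).round(3),c["fx"],c["k1"])
shift([0.53,0.12,0.32],3.31)
import cell; print([x for x in dir(cell) if not x.startswith('_')]); print(getattr(cell,'grasp_offset',None))
E
```

```text
[[ 0.    -0.962 -0.275  0.075]
 [ 1.     0.    -0.001  0.001]
 [ 0.001 -0.275  0.962 -0.158]
 [ 0.     0.     0.     1.   ]] 346.0883235088175 0.02336777295789316
shift [-0.4505 -0.221  -0.0935] twist -0.5391711272936468 now [0.1901 0.4891 0.2263] 2.7708288727063533
['IKError', 'grasp_offset', 'hand_in', 'observe', 'read_camera']
0.0188
```

Request:
step_arm(plan=[[1, 0, 0, -0.06, 0], [1, -0.05, -0.02, -0.09, -0.1], [1, -0.11, -0.05, -0.09, -0.25], [1, -0.16, -0.08, -0.09, -0.4], [1, -0.22, -0.11, -0.09, -0.54], [1, -0.27, -0.13, -0.09, -0.54], [1, -0.33, -0.16, -0.09, -0.54], [1, -0.38, -0.19, -0.09, -0.54], [1, -0.42, -0.21, -0.09, -0.54], [1, -0.45, -0.22, -0.09, -0.54], [1, -0.45, -0.22, -0.09, -0.54], [1, -0.45, -0.22, -0.09, -0.54], [1, -0.45, -0.22, -0.09, -0.54]])

```text
time: 1.82
tool_pos: [0.5292, 0.1221, 0.317]
tool_rot: [3.141, 0.0, -2.971]
contact_force: [-0.3, -0.3, 0.2]
opening: 0.0003
grip_force: 0.0
```

Run:
```python
from h import *
s=observe();print(s["tool_pos"],s["tool_rot"],s["time"])
c=cam("wrist");save(c,"w1");np.savez("w1.npz",**{k:v for k,v in c.items()})
```

```text
[0.52920284 0.12212464 0.31696002] [ 3.14135721e+00  1.22467623e-04 -2.97102951e+00] 1.825
```

View pics/w1.png

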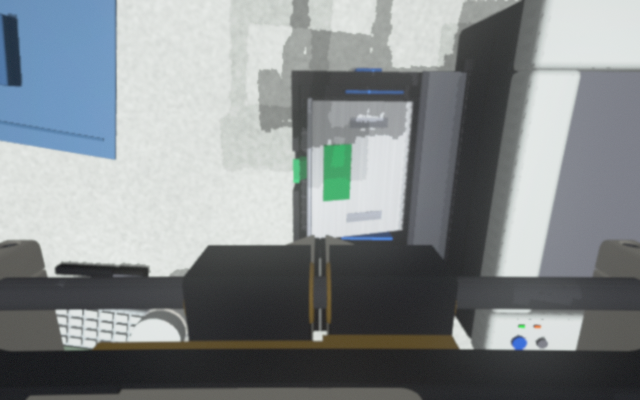

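Run:
```python
from h import *
c=np.load("w1.npz");im=c["img"];hsv=cv2.cvtColor(im,cv2.COLOR_RGB2HSV)
V=im.max(2).astype(int)
# outer tray edge
E=[]
for v in list(range(85,150))+list(range(192,228)):
    g=V[v,280:305]; i=np.where(g<80)[0]
    if len(i): E.append((280+i[0]-.5,v))
P=plane(c,E,0.05)
f=lambda P:cv2.fitLine(P[:,:2].astype(np.float32),cv2.DIST_HUBER,0,0.01,0.01).ravel()
l=f(P);print("outer",len(E),l,np.degrees(np.arctan2(l[1],l[0])))
T=[]
for u in list(range(300,345))+list(range(385,412)):
    i=np.where(V[55:90,u]<70)[0]
    if len(i): T.append((u,55+i[0]-.5))
Q=plane(c,T,0.05);q=f(Q);print("top",len(T),q,np.degrees(np.arctan2(q[1],q[0])),T[::8])
g=(hsv[...,0]>50)&(hsv[...,0]<85)&(hsv[...,1]>120)
for k in sorted(cv2.findContours(g.astype(np.uint8),0,1)[0],key=cv2.contourArea)[::-1][:2]:
    r=cv2.minAreaRect(k);print("green",r,"depth",depthpts(c,[r[0]]),"plane",plane(c,[r[0]],.058))
```

```text
outer 58 [0.9867909  0.16199914 0.46472615 0.0799921 ] 9.322951
top 42 [ 0.06427059 -0.9979325   0.42873102  0.12563887] -86.315025 [(310, np.float64(87.5)), (318, np.float64(73.5)), (326, np.float64(72.5)), (334, np.float64(85.5)), (342, np.float64(80.5)), (410, np.float64(86.5))]
green ((336.8232421875, 172.00949096679688), (25.106788635253906, 54.711631774902344), 1.6846843957901) depth [[0.53521195 0.14427871 0.05956114]] plane [[0.5353507  0.14540261 0.058     ]]
green ((297.0, 170.5), (23.0, 6.0), 90.0) depth [[0.54357235 0.09651049 0.046315  ]] plane [[0.54179409 0.09698561 0.058     ]]
```

The wrist view shows the tray square to the hand (outer edge at column 293) and the pad at (337,172). All measurements agree: pad at (0.535, 0.145, 0.059), printer yaw 1.733. Next is the press.

Request:
step_arm(plan=[[1, -0.01, 0.019, 0.05, 0], [1, -0.01, 0.019, 0.11, 0], [1, -0.01, 0.019, 0.17, 0], [1, -0.01, 0.019, 0.22, 0], [1, -0.01, 0.019, 0.25, 0], [1, -0.01, 0.019, 0.255, 0], [1, -0.01, 0.018, 0.265, 0], [1, -0.01, 0.017, 0.275, 0], [1, -0.01, 0.016, 0.283, 0], [1, -0.01, 0.016, 0.288, 0], [1, -0.01, 0.016, 0.291, 0], [1, -0.01, 0.016, 0.294, 0], [1, -0.01, 0.016, 0.295, 0]])

```text
time: 3.5
tool_pos: [0.5385, 0.1381, 0.0232]
tool_rot: [-3.141, 0.003, -2.972]
contact_force: [-0.4, -3.6, 7.2]
opening: 0.0006
grip_force: 3.7
```

Request:
step_arm(plan=[[1, 0, 0, 0.002, 0], [1, 0, 0, 0.002, 0], [1, 0, 0, -0.005, 0], [1, 0, 0, -0.015, 0], [1, 0, 0, -0.03, 0], [1, 0, 0, -0.08, 0], [1, 0, 0, -0.14, 0], [-1, 0, 0, -0.2, 0], [-1, 0, 0, -0.25, 0], [-1, 0, 0, -0.28, 0], [-1, 0, 0, -0.28, 0]])

```text
time: 4.88
tool_pos: [0.5378, 0.1389, 0.3052]
tool_rot: [-3.141, 0.006, -2.972]
contact_force: [0.0, 1.2, -0.0]
opening: 0.036
grip_force: 0.0
```

Run:
```python
from h import *
c=cam("wrist");im=c["img"];hsv=cv2.cvtColor(im,cv2.COLOR_RGB2HSV)
g=(hsv[...,0]>50)&(hsv[...,0]<85)&(hsv[...,1]>120)
for k in sorted(cv2.findContours(g.astype(np.uint8),0,1)[0],key=cv2.contourArea)[::-1][:2]:
    r=cv2.minAreaRect(k);print("green",r,"depth",depthpts(c,[r[0]]))
# cover edges from top camera
c=cam("top");im=c["img"]
cv2.imwrite("pics/cov.png",cv2.resize(im[210:330,310:430,::-1],None,fx=4,fy=4,interpolation=cv2.INTER_CUBIC))
hsv=cv2.cvtColor(im,cv2.COLOR_RGB2HSV).astype(int)
m=((hsv[...,0]>90)&(hsv[...,0]<125)&(hsv[...,1]>70)).astype(np.uint8);m[:205]=0;m[335:]=0;m[:,:310]=0;m[:,430:]=0
k=np.vstack([x for x in cv2.findContours(m,0,1)[0] if cv2.contourArea(x)>50])
r=cv2.minAreaRect(k);bx=cv2.boxPoints(r);P=plane(c,bx,.004)
print(r,P.round(4),P.mean(0),np.linalg.norm(np.diff(P,axis=0),axis=1))
```

```text
green ((320.5, 158.5), (51.0, 25.0), 90.0) depth [[0.53519274 0.13966504 0.0274358 ]]
green ((283.5, 161.0), (22.0, 5.0), 90.0) depth [[0.54294089 0.09558412 0.04819546]]
((366.5, 269.5), (87.0, 67.0), 90.0) [[ 0.5774 -0.1569  0.004 ]
 [ 0.5767 -0.3306  0.004 ]
 [ 0.3522 -0.329   0.004 ]
 [ 0.3543 -0.156   0.004 ]] [ 0.46514355 -0.24313229  0.004     ] [0.1736122  0.22445789 0.17300814]
```

View pics/cov.png

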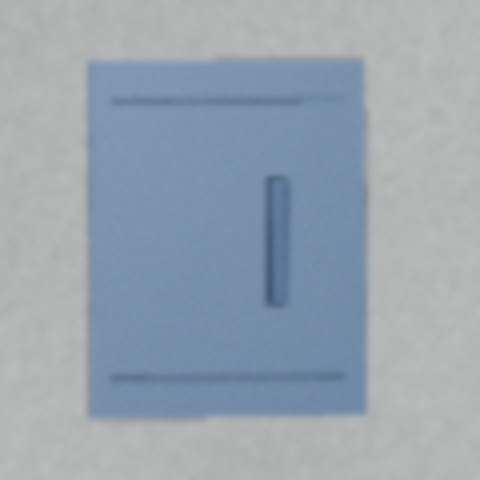

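The catch is holding: the pad reads z 27 mm with the hand off. The cover's ridge is at about (0.465, -0.273) with yaw about 1.57, and the plain edge faces the printer. I'll move over for a close look.

Run:
```python
from h import *
c=cam("top");print(plane(c,[[379.5,270.5]],.026))
shift([0.52,-0.265,0.24],np.pi)
```

```text
[[ 0.46386341 -0.27307561  0.026     ]]
shift [ 0.0841 -0.3952  0.0608] twist 0.16933532241392868 now [0.5364 0.1387 0.3008] -2.9722573311758653
```

Request:
step_arm(plan=[[-1, 0.01, -0.05, 0.01, 0.05], [-1, 0.02, -0.11, 0.02, 0.1], [-1, 0.03, -0.17, 0.02, 0.17], [-1, 0.05, -0.23, 0.03, 0.17], [-1, 0.06, -0.28, 0.04, 0.17], [-1, 0.07, -0.34, 0.06, 0.17], [-1, 0.084, -0.38, 0.06, 0.17], [-1, 0.084, -0.395, 0.06, 0.17], [-1, 0.084, -0.395, 0.06, 0.17], [-1, 0.084, -0.395, 0.06, 0.17], [-1, 0.084, -0.395, 0.06, 0.17]])

```text
time: 6.4
tool_pos: [0.5211, -0.2634, 0.2419]
tool_rot: [3.141, 0.0, -3.141]
contact_force: [0.4, 0.5, -0.3]
opening: 0.0917
grip_force: 0.0
```

Run:
```python
from h import *
s=observe();print(s["tool_pos"],s["tool_rot"],s["time"])
c=cam("wrist");save(c,"w2");np.savez("w2.npz",**{k:v for k,v in c.items()})
```

```text
[ 0.52112728 -0.26336412  0.24191332] [ 3.14136050e+00  2.18005010e-04 -3.14051917e+00] 6.4
```

View pics/w2.png

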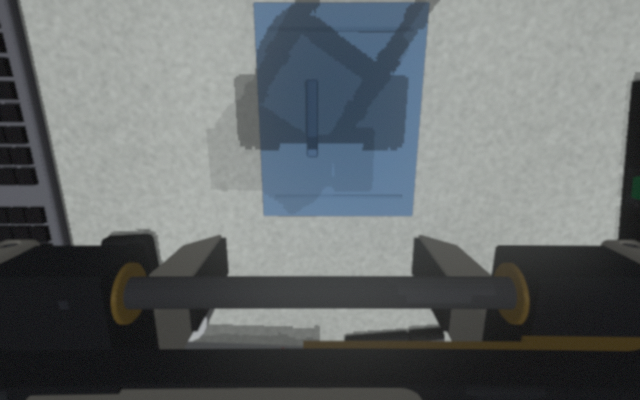

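The whole cover is in view: corners at (254,3), (429,3), (414,215) and (264,216), ridge at (312,118).

Run:
```python
from h import *
c=np.load("w2.npz");hsv=cv2.cvtColor(c["img"],cv2.COLOR_RGB2HSV).astype(int)
m=((hsv[...,0]>95)&(hsv[...,0]<125)&(hsv[...,1]>90)&(hsv[...,2]>25)).astype(np.uint8);m[240:]=0;m[:,:200]=0;m[:,480:]=0
L=[];R=[];B=[]
for v in range(20,205,3):
    i=np.where(m[v])[0]; L.append((i[0]-.5,v));R.append((i[-1]+.5,v))
for u in range(275,405,3):
    i=np.where(m[:,u])[0];B.append((u,i[-1]+.5))
def f(e):
    P=plane(c,e,.004)[:,:2].astype(np.float32);l=cv2.fitLine(P,cv2.DIST_HUBER,0,.01,.01).ravel();l=l*(np.array([np.sign(l[0]),np.sign(l[0]),1,1]) if abs(l[0])>.5 else 1);print(l,np.degrees(np.arctan2(l[1],l[0])));return l
l,r,b=f(L),f(R),f(B)
rd=plane(c,[[306.5,82],[318,82],[306.5,157],[318,157],[312,118.5]],.026);print(rd.round(4))
shift([0.465,-0.273,0.24])
```

```text
[ 0.99842602 -0.05608441  0.4902297  -0.30687967] -3.215086979887274
[ 0.99995667 -0.00931004  0.45655763 -0.15429056] -0.5334334706245971
[ 0.05880724  0.9982694   0.5722027  -0.2361743 ] 86.62865
[[ 0.4287 -0.2762  0.026 ]
 [ 0.4287 -0.2644  0.026 ]
 [ 0.5058 -0.2769  0.026 ]
 [ 0.5057 -0.2644  0.026 ]
 [ 0.465  -0.2707  0.026 ]]
shift [ 0.0561 -0.0094  0.0019] twist None now [ 0.5211 -0.2636  0.242 ] -3.1406396772330205
```

Request:
step_arm(plan=[[-1, 0.03, -0.004, 0.05, 0], [-1, 0.055, -0.0085, 0.11, 0], [-1, 0.055, -0.0085, 0.165, 0], [-1, 0.055, -0.0085, 0.205, 0], [-1, 0.055, -0.0085, 0.225, 0], [-1, 0.055, -0.0085, 0.232, 0], [-1, 0.055, -0.0085, 0.235, 0], [-1, 0.055, -0.0085, 0.235, 0], [-1, 0.055, -0.0085, 0.235, 0]], grip_force=40)

```text
time: 7.58
tool_pos: [0.4663, -0.2736, 0.0076]
tool_rot: [-3.141, 0.001, 3.141]
contact_force: [-0.0, -0.6, 0.3]
opening: 0.0923
grip_force: 0.0
```

Request:
step_arm(plan=[[-1, 0, 0, 0.002, 0], [-1, 0, 0, 0.003, 0], [0.4, 0, 0, 0.003, 0], [1, 0, 0, 0.003, 0], [1, 0, 0, 0.003, 0], [1, 0, 0, 0.003, 0], [1, 0, 0, 0.003, 0], [1, 0, 0, 0.003, 0]], grip_force=40)

```text
time: 8.57
tool_pos: [0.4662, -0.2734, 0.0043]
tool_rot: [-3.141, 0.001, 3.141]
contact_force: [0.6, 0.8, 5.7]
opening: 0.0363
grip_force: 2.6
```

Request:
step_arm(plan=[[1, 0, 0, 0, 0], [1, 0, 0, 0, 0], [1, 0, 0, 0, 0], [1, 0, 0, 0, 0], [1, 0, 0, 0, 0], [1, 0, 0, 0, 0]], grip_force=40)

```text
time: 9.32
tool_pos: [0.4661, -0.2731, 0.0043]
tool_rot: [3.142, 0.001, 3.141]
contact_force: [0.4, 2.0, 6.0]
opening: 0.0121
grip_force: 40.9
```

Request:
step_arm(plan=[[1, 0, 0, -0.02, 0], [1, 0, 0, -0.05, 0], [1, 0, 0, -0.09, 0], [1, 0, 0.01, -0.125, 0], [1, -0.005, 0.03, -0.146, 0], [1, -0.012, 0.06, -0.146, -0.02], [1, -0.02, 0.1, -0.146, -0.04], [1, -0.028, 0.14, -0.146, -0.06], [1, -0.036, 0.18, -0.146, -0.08], [1, -0.044, 0.22, -0.146, -0.1], [1, -0.052, 0.26, -0.146, -0.12], [1, -0.06, 0.3, -0.146, -0.14], [1, -0.068, 0.34, -0.146, -0.163], [1, -0.074, 0.365, -0.146, -0.163], [1, -0.0755, 0.375, -0.146, -0.163], [1, -0.0755, 0.3785, -0.146, -0.163], [1, -0.0755, 0.3785, -0.146, -0.163], [1, -0.0755, 0.3785, -0.146, -0.163]])

```text
time: 11.58
tool_pos: [0.5415, 0.1043, 0.1497]
tool_rot: [-3.141, -0.0, -2.98]
contact_force: [-0.8, 0.6, -0.7]
opening: 0.0117
grip_force: 40.8
```

Run:
```python
from h import *
s=observe();print(s)
c=cam("wrist");save(c,"w3");np.savez("w3.npz",**{k:v for k,v in c.items()})
shift([.5416,.1056,.15],3.304)
```

```text
{'time': 11.575, 'qpos': array([ 5.13253991e-02,  4.61624200e-01,  1.56324377e+00, -1.58192574e-04,
        1.11683070e+00, -1.68053096e+00]), 'qvel': array([ 0.00098607,  0.00017043, -0.00200021,  0.00289593,  0.00053282,
        0.00184297]), 'joint_efforts': array([ 1.95891070e-01, -4.78862250e+01, -2.28143638e+01,  1.75437555e-03,
        8.37927754e-02, -2.47017000e-03]), 'tool_pos': array([0.54153117, 0.10427419, 0.14974382]), 'tool_rot': array([-3.14146296e+00, -1.20954898e-04, -2.98046325e+00]), 'contact_force': array([-0.79481661,  0.618579  , -0.71648008]), 'torque': array([ 0.04943474,  0.03437861, -0.03058408]), 'grip_force': 40.83978436290636, 'opening': 0.011744374149958709}
shift [-0.0002  0.0012 -0.0002] twist -0.0012475212632558907 now [0.5416 0.1044 0.1498] -2.9804328284428414
```

View pics/w3.png

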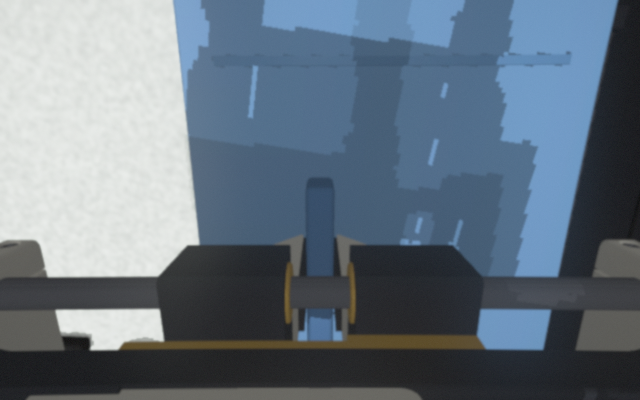

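The ridge is firmly held at (320,200), with the plain edge to the right near column 600. I'll check the cover's tilt and yaw in the hand.

Run:
```python
from h import *
c=np.load("w3.npz")
uv=[(u,v) for v in list(range(75,170,4)) for u in list(range(210,300,4))+list(range(345,560,4))]
P=depthpts(c,uv);P=P[np.abs(P[:,2]-np.median(P[:,2]))<.02]
px=np.array([-.162,.9868]);A=np.c_[P[:,:2]@px-.104*.9868+.5416*.162,P[:,:2]@[-.9868,-.162],np.ones(len(P))]
k=np.linalg.lstsq(A,P[:,2],rcond=None)[0];print(k,P[:,2].mean(),(P[:,2]-A@k).std())
# plain edge & back edge yaw
hsv=cv2.cvtColor(c["img"],cv2.COLOR_RGB2HSV)
b=(hsv[...,0]>95)&(hsv[...,0]<125)&(hsv[...,1]>70)&(hsv[...,2]>55)
for side in(0,-1):
    E=[(np.where(b[v])[0][side]+(-.5 if side==0 else .5),v) for v in range(10,225,4)]
    Q=plane(c,E,.15)[:,:2].astype(np.float32);l=cv2.fitLine(Q,cv2.DIST_HUBER,0,.01,.01).ravel();print(E[0],E[-1],l,np.degrees(np.arctan(l[1]/l[0])), ([.5416,.1043]-l[2:])@np.array([-l[1],l[0]]))
```

```text
[-0.00213092  0.00056444  0.15028782] 0.14994208553015717 0.0006300563424950747
(np.float64(174.5), 10) (np.float64(198.5), 222) [0.98578155 0.16803189 0.48426765 0.0362233 ] 9.673408 0.05747509617074892
(np.float64(616.5), 10) (np.float64(571.5), 222) [0.9865985  0.16316678 0.4559772  0.21250832] 9.390755 -0.1207289621107998
```

Request:
step_arm(plan=[[1, 0, 0, 0.03, 0], [1, 0, 0, 0.055, 0], [1, 0, 0, 0.075, 0], [1, 0, 0, 0.087, 0], [1, 0, 0, 0.091, 0], [1, 0, 0, 0.093, 0], [1, 0, 0, 0.095, 0], [1, 0, 0, 0.096, 0], [1, 0, 0, 0.096, 0]])

```text
time: 12.75
tool_pos: [0.5419, 0.1052, 0.0543]
tool_rot: [-3.142, 0.001, -2.979]
contact_force: [-1.1, -0.8, 2.7]
opening: 0.0113
grip_force: 41.2
```

Request:
step_arm(plan=[[1, 0, 0.004, 0, 0], [1, 0, 0.009, 0, 0], [1, 0, 0.014, 0, 0], [1, 0, 0.019, 0, 0], [1, 0, 0.024, 0, 0], [1, 0, 0.029, 0, 0], [1, 0, 0.033, 0, 0], [1, 0, 0.035, 0, 0], [1, 0, 0.035, 0, 0], [1, 0, 0.035, 0, 0]])

```text
time: 14.0
tool_pos: [0.5365, 0.1401, 0.0543]
tool_rot: [3.142, 0.002, -2.979]
contact_force: [1.3, -1.6, 5.7]
opening: 0.0121
grip_force: 41.4
```

Request:
step_arm(plan=[[1, 0, 0.003, 0, 0], [1, 0, 0.006, 0, 0], [1, 0, 0.008, 0, 0], [1, 0, 0.01, 0, 0], [1, 0, 0.011, 0, 0], [1, 0, 0.011, 0, 0]])

```text
time: 14.75
tool_pos: [0.5347, 0.1506, 0.0543]
tool_rot: [-3.141, 0.001, -2.979]
contact_force: [0.5, -4.6, 6.5]
opening: 0.0116
grip_force: 41.4
```

Run:
```python
from h import *
c=cam("scene");im=c["img"]
cv2.imwrite("pics/s2.png",cv2.resize(im[170:330,370:530,::-1],None,fx=3.7,fy=3.7,interpolation=cv2.INTER_CUBIC))
```

```text
(no output)
```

View pics/s2.png

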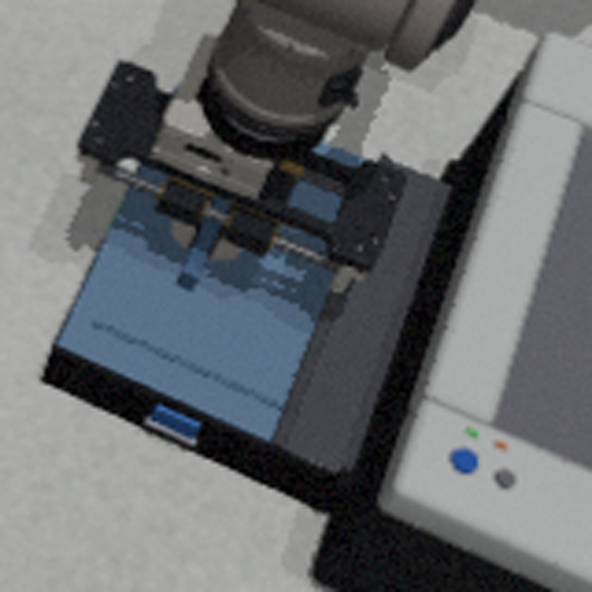

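The cover's plain edge is under the flap, the flap lies flat (strip around (385,330)), and the cover looks square on the tray. Next I'll push on until it meets the stops.

Request:
step_arm(plan=[[1, 0, 0.001, 0, 0], [1, 0, 0.002, 0, 0], [1, 0, 0.003, 0, 0], [1, 0, 0.003, 0, 0], [1, 0, 0.003, 0, 0]])

```text
time: 15.42
tool_pos: [0.5341, 0.1512, 0.0543]
tool_rot: [-3.138, -0.0, -2.979]
contact_force: [0.1, -14.6, 7.3]
opening: 0.0116
grip_force: 41.7
```

Request:
step_arm(plan=[[1, 0, -0.001, 0, 0], [1, 0, -0.002, 0.0005, 0], [1, 0, -0.002, 0.001, 0], [1, 0, -0.002, 0.001, 0], [1, 0, -0.002, 0.001, 0], [1, 0, -0.002, 0.001, 0]])

```text
time: 16.18
tool_pos: [0.5342, 0.1511, 0.0543]
tool_rot: [-3.141, 0.001, -2.979]
contact_force: [-3.8, -6.8, 15.4]
opening: 0.0119
grip_force: 42.4
```

Request:
step_arm(plan=[[1, 0, -0.0005, -0.0005, 0], [1, 0, -0.0005, -0.0005, 0], [1, 0, -0.0005, -0.0005, 0], [1, 0, -0.0005, -0.0005, 0], [1, 0, -0.0005, -0.0005, 0], [1, 0, -0.0005, -0.0005, 0], [1, 0, -0.0005, -0.0005, 0], [1, 0, -0.0005, -0.0005, 0]])

```text
time: 17.18
tool_pos: [0.5341, 0.1511, 0.0542]
tool_rot: [-3.141, 0.001, -2.979]
contact_force: [-2.8, -3.9, 11.8]
opening: 0.0115
grip_force: 42.0
```

Run:
```python
from h import *
print(observe()["contact_force"])
c=cam("wrist");P=depthpts(c,[(u,v) for v in range(80,170,4) for u in list(range(215,300,4))+list(range(345,480,4))])
P=P[np.abs(P[:,2]-.054)<.01]
A=np.c_[P[:,:2]-P[:,:2].mean(0),np.ones(len(P))];print(len(P),np.linalg.lstsq(A,P[:,2],rcond=None)[0])
t=cam("scene");im=t["img"]
# flap strip height (scene depth)
uv=[(int(370+x/3.7),int(170+y/3.7)) for x,y in [(330,400),(350,350),(385,330),(400,280),(340,440)]];print(depthpts(t,uv).round(4))
# lateral: cover vs tray near-side (printer +y) edge, wrist view
save(c,"w4");E=plane(c,[[320,240]],.054);print(E)
```

```text
[-2.79017376 -3.91156728 11.84845799]
1283 [ 0.00267546 -0.00055825  0.05446169]
[[0.5944 0.2709 0.0669]
 [0.5531 0.2646 0.0634]
 [0.5274 0.278  0.064 ]
 [0.4836 0.2697 0.0586]
 [0.6112 0.2858 0.0618]]
[[0.52583726 0.15084909 0.054     ]]
```

View pics/w4.png

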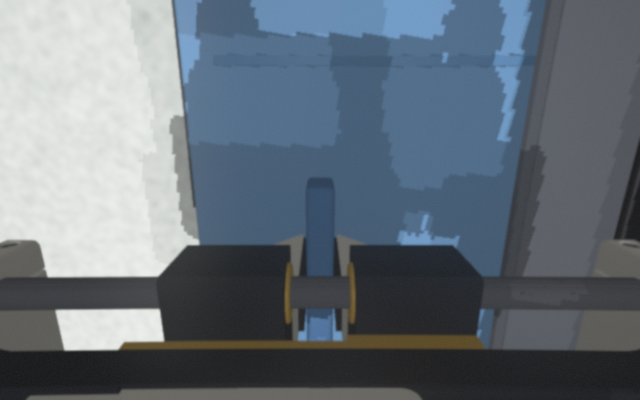

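The cover lies flat on the rim (top at 54.5 mm, tilt 0.003) with its outer end almost flush with the tray's end at column 185. The flap on the right (column 520 on) is down, and the push is about 11 N. Handing in.

```bash
python3 -c "
from cell import *
print(hand_in())"
```

```text
the job is handed in; nothing more can be done
None
```

I handed the job in: the catch holds the lift plate, and the cover is slid to the stops under the flap, flat and square, still held and pressed down with about 11 N. `hand_in()` returned no verdict, so I can't confirm it passed.

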